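# Sort the leftover bolts, nuts and angle cleat into the parts trays

### The arm

A 6-joint arm with a two-finger parallel gripper is mounted at the origin on the work surface. World frame = base frame: x ahead of the robot, y to its left, z up, the work surface at z = 0. Lengths are in m, angles in degrees, forces in N, time in s.
With the tool pointing down it reaches from about 0.3 to 0.85 m from the base axis. Payload 5.4 kg.
Tool frame: the origin (TCP) lies between the finger pads; the fingertips stand 25 mm ahead of it and the grasp point (between the pads) lies 6 mm ahead of it; z points along the fingers, y is the line along which they close (so a half turn about z gives the same grasp; the last joint's range is limited). The gripper opens to 85 mm and grips with 20 to 120 N. Pads are 22 mm wide; open, the fingers measure 114 mm over their backs; the gripper's body (76 mm by 85 mm) begins 54 mm behind the grasp point. The pads swing forward as they close: fully open they stand 13 mm farther back than shut.
Start: joints at [-85.147, 9.076, 91.501, -0, 79.423, -12.038], TCP at [0.167, -0.55, 0.256] pointing down, gripper open.
Joint ranges: [-166.64, 166.64], [-54.1, 131.32], [10.49, 154.53], [-73.88, 253.88], [9.74, 151.15], [-171.62, 171.62]. Speed limits (degrees/s): [147.25, 147.25, 180, 180, 180, 180].

### API

Orientations are given as a 3x3 rotation matrix whose columns are the frame's x, y, z axes.
In Python, from cell import manip, eoat, status, imaging gives the robot as it stands. Calls block until the motion is done:
- manip.goto(position, orientation): joint-space move of the TCP to a pose.
- manip.move_straight(position, frame=None, max_speed=0.15): straight line of the TCP; frame=None keeps the orientation; max_speed is the mean speed in m/s.
- manip.move_joints(angles): joint-space move.
- eoat.release() and eoat.clamp(): open the fingers fully, or close them until they stop; the grip force is fixed at half the most.
- manip.hold(seconds).
- manip.ik(position, orientation): joint angles nearest the present ones, or None.
- status.get_obs(): the state.
- imaging.camera(name): name is "scene" or "top"; returns a dict with "frame" (384x512x3 uint8, red, green, blue), "intrinsics" (3x3 intrinsics, pixels), "cam_to_world" (4x4, takes a point from camera to world coordinates). Camera axes: x right, y down, z forward; pixel columns grow to the right and rows downward; lengths in m; the calibration is good to about 2 mm. A picture is of the moment at which its call begins. There is no depth.
A pose or a line that the arm cannot do raises manip.MotionError and nothing moves.
- manip.job_done(): hands the job in; it is judged then, once.
The state is a dict: "clock": time; "joint_pos": joint angles; "qd": joint speeds; "joint_efforts": joint torques, N m; "tool_pos": TCP position; "ee_rot": TCP orientation; "wrist_force": force on the tool from outside, world axes, zero at the start; "torque": the same for the moment, N m; "gripper_width": opening from 0.0 (shut) to 1.0 (fully open); "gripper_force": force on a finger pad.
Only numpy, scipy, OpenCV 4.12 (cv2) and the standard library are available. Lean on these libraries where they do the work, as an engineer would, in place of code of your own. Each camera call takes 0.05 s, during which the arm holds its last target. There are 200 camera calls.

### The job

Clear the leftover steel hardware off the bench: put every loose bolt, nut and angle cleat into the green parts tray that already holds its own kind. Lay each piece straight on the tray's bottom, lying the way it lay on the bench, not tipped over and not piled on other pieces or on the tray's rim. Leave the hammer and the tin of files where they are.

Things in the scene. Friction and masses are not known exactly. Their poses are not given: they have to be found in the camera images.
- bolt_a: loose M24 steel hex bolt lying on the bench: head 36 mm across flats, 15 thick; shank 24 dia, 60 long (75 overall). Origin on the shank's centre line 16 mm from the head's underside (its balance point), 16 mm above what it lies on. Shank points to local +x (end 44 mm from origin, head's far face 31 mm at -x), sloping 0.1 rad down to +x; z up. It rests on a head flat, does not roll. 0.33 kg
- bolt_b: loose M24 steel hex bolt lying on the bench: head 36 mm across flats, 15 thick; shank 24 dia, 60 long (75 overall). Origin on the shank's centre line 16 mm from the head's underside (its balance point), 16 mm above what it lies on. Shank points to local +x (end 44 mm from origin, head's far face 31 mm at -x), sloping 0.1 rad down to +x; z up. It rests on a head flat, does not roll. 0.33 kg
- nut_a: loose M24 steel hex nut lying flat on the bench: 36 mm across flats, 42 across corners, 21.5 high, 24 mm hole, 0.11 kg. Origin at its centre, 10.8 mm above what it lies on; z along the hole (up); corners on local +x and -x, flats on local +y and -y (and every 60 degrees). Both faces are alike.
- nut_b: loose M24 steel hex nut lying flat on the bench: 36 mm across flats, 42 across corners, 21.5 high, 24 mm hole, 0.11 kg. Origin at its centre, 10.8 mm above what it lies on; z along the hole (up); corners on local +x and -x, flats on local +y and -y (and every 60 degrees). Both faces are alike.
- cleat_a: loose L-shaped steel angle cleat, 40 mm wide (local y), legs 8 mm thick, each 60 mm long with an 18 mm hole, 0.27 kg. It stands on its flat leg (60 mm along local x); the other leg rises at the -x end, its middle plane at x = -26 mm, its top 60 mm up: grip this leg from above, across x. Origin under the middle of the flat leg, at its underside; z up.
- bolt_tray: tray for bolts: green sheet steel, fixed, open top; outside 150 mm along x, 220 along y, 40 high, walls and floor 3 thick. Origin under its centre at bench level, z up. Holds two hex bolts like the loose ones, lying along x (tops 40 mm above the bench), fixed, in its +y half; its floor is empty from y = -107 to +15 mm over the full inner width (x -72 to +72).
- nut_tray: tray for nuts: green sheet steel, fixed, open top; outside 150 mm along x, 220 along y, 40 high, walls and floor 3 thick. Origin under its centre at bench level, z up. Holds five hex nuts like the loose ones (tops 25 mm above the bench), fixed, in its +y half; its floor is empty from y = -107 to +15 mm over the full inner width (x -72 to +72).
- cleat_tray: tray for angle cleats: green sheet steel, fixed, open top; outside 150 mm along x, 220 along y, 40 high, walls and floor 3 thick. Origin under its centre at bench level, z up. Holds three angle cleats like the loose one (tops 63 mm above the bench), fixed, in its +y half; its floor is empty from y = -107 to +15 mm over the full inner width (x -72 to +72).
- hammer: bystander: 300 mm hammer with a pale wooden handle and steel head, lying loose beyond the trays. Origin about the middle of its length, on the bench; handle to local -x. Leave alone.
- file_tin: bystander: round steel tin 80 mm in diameter and 105 mm high with a pale label, four tool handles standing out of it to 188 mm, loose on the bench to the robot's right, beyond the right-hand tray. Origin under its centre, z up. Leave alone.

How it is judged:
By the outcome, as a careful person would: the job done as asked, in the order asked, and still so for the second after the job is handed in, with the robot touching nothing.
It also fails if it takes over 115 s, if anything falls off the work surface, if the arm or the gripper's body presses on something with over 40 N, if the wrist force passes 120 N, or if a joint passes its speed limit or range.

## Working session

There is one attempt and no reset: what is moved stays moved. The work goes in short steps, each a Python script; the robot and the scene stay as the last script left them, time stands still between calls to the robot, and variables do not carry over. Pictures are saved under pics/ and viewed, at most 14 in all, crops included, and the job is handed in when it is done.

```bash
mkdir -p pics; python3 - <<'E'
from cell import manip, eoat, status, imaging
import cv2, numpy as np
np.set_printoptions(precision=4,suppress=True)
for n in("top","scene"):
    c=imaging.camera(n); cv2.imwrite(f"pics/{n}0.png",c["frame"][:,:,::-1]); print(n,c["intrinsics"],c["cam_to_world"])
    np.savez(f"{n}0.npz",**c)
o=status.get_obs();print(o)
E
```

```text
top [[387.8131   0.     253.0523]
 [  0.     387.8131 188.979 ]
 [  0.       0.       1.    ]] [[-0.0085 -0.981   0.1938  0.3768]
 [-1.      0.0091  0.0019 -0.0795]
 [-0.0036 -0.1938 -0.981   1.0471]
 [ 0.      0.      0.      1.    ]]
scene [[349.3612   0.     249.2655]
 [  0.     349.3612 194.8319]
 [  0.       0.       1.    ]] [[-0.8171  0.3247 -0.4763  1.0514]
 [ 0.5761  0.4295 -0.6955  0.6094]
 [-0.0213 -0.8427 -0.538   0.5729]
 [ 0.      0.      0.      1.    ]]
{'clock': 0.1, 'joint_pos': array([-85.1465,   9.1095,  91.5646,  -0.001 ,  79.424 , -12.0398]), 'qd': array([ 0.0502, -0.2234, -0.0952, -0.0105, -0.0736, -0.0821]), 'joint_efforts': array([  0.0002, -39.6987, -33.2338,  -0.0003,   0.0042,  -0.    ]), 'tool_pos': array([ 0.167 , -0.5497,  0.2554]), 'ee_rot': array([[ 0.9568,  0.2906, -0.0002],
       [ 0.2906, -0.9568,  0.0017],
       [ 0.0003, -0.0017, -1.    ]]), 'wrist_force': array([-0.123 , -0.5381, -0.2871]), 'torque': array([-0.0411, -0.0359, -0.0133]), 'gripper_force': 0.0, 'gripper_width': 1.0041116650059185}
```

View pics/top0.png

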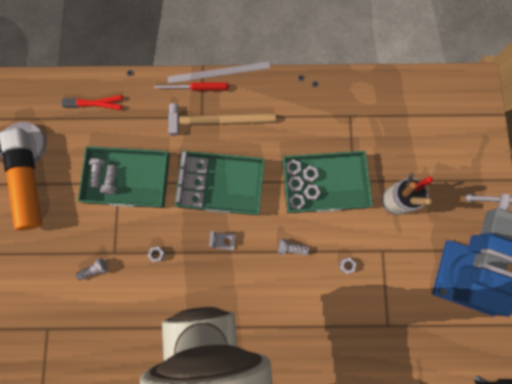

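View pics/scene0.png

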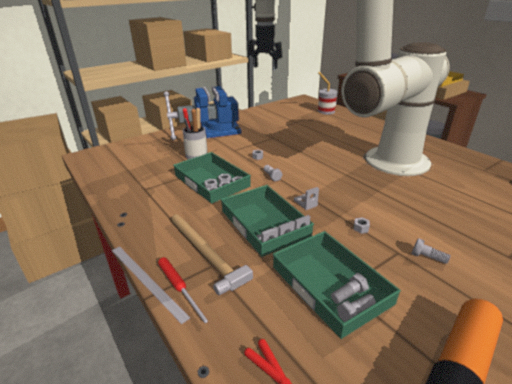

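The top picture shows the bolts at about (92,269) and (295,248), the nuts at (157,254) and (348,266), and the cleat at (223,240). The trays are, left to right, bolts, cleats and nuts. The scene view agrees. I'll enlarge these areas next.

```bash
cat > vis.py <<'E'
import numpy as np, cv2
np.set_printoptions(precision=4,suppress=True)
def w2p(c,P):
    T=np.linalg.inv(c["cam_to_world"]);P=np.atleast_2d(P)
    q=(c["intrinsics"]@(T[:3,:3]@P.T+T[:3,3:])).T
    return q[:,:2]/q[:,2:]
def p2w(c,uv,z):
    uv=np.atleast_2d(np.asarray(uv,float)); T=c["cam_to_world"]
    d=(T[:3,:3]@np.linalg.inv(c["intrinsics"])@np.c_[uv,np.ones(len(uv))].T).T
    return T[:3,3]+d*((z-T[2,3])/d[:,2])[:,None]
E
python3 - <<'E'
from vis import *
c=dict(np.load("top0.npz")); f=c["frame"][:,:,::-1].copy()
B=dict(bolt_a=(72,252,112,284),nut_a=(145,242,170,266),cleat=(204,228,242,254),bolt_b=(274,234,316,260),nut_b=(335,254,362,278))
hsv=cv2.cvtColor(f,cv2.COLOR_BGR2HSV)
for n,(a,b,d,e) in B.items():
    m=(hsv[b:e,a:d,1]<85).astype(np.uint8)
    k,l,s,cen=cv2.connectedComponentsWithStats(m); i=1+np.argmax(s[1:,4])
    print(n,s[i],cen[i]+[a,b],p2w(c,cen[i]+[a,b],.011)[0])
# green trays
g=cv2.inRange(hsv,(60,60,20),(90,255,255))
k,l,s,cen=cv2.connectedComponentsWithStats(g)
for i in range(1,k):
    if s[i,4]>1000:
        r=cv2.minAreaRect(np.argwhere(l==i)[:,::-1].astype(np.float32)); print("tray",s[i],r,p2w(c,[r[0]],.04),p2w(c,cv2.boxPoints(r),.04)[:,:2].tolist())
z=lambda a,b,d,e,k:cv2.resize(f[b:e,a:d],None,fx=k,fy=k,interpolation=cv2.INTER_CUBIC)
cv2.imwrite("pics/loose.png",np.vstack([z(70,228,170,288,5) ,z(200,228,300,288,5)]))
im=np.hstack([z(*B[n],9) if 0 else cv2.resize(z(*B[n],1),(0,0),fx=9,fy=9,interpolation=cv2.INTER_CUBIC)[:234,:234] for n in("cleat","bolt_b","nut_b")])
im2=np.hstack([cv2.resize(f[b:b+26,a:a+w],None,fx=9,fy=9,interpolation=cv2.INTER_CUBIC) for a,b,w in((74,256,40),(144,241,38))])
im1=np.hstack([cv2.resize(f[b:b+26,a:a+w],None,fx=9,fy=9,interpolation=cv2.INTER_CUBIC) for a,b,w in((204,228,39),(275,235,39))])
cv2.imwrite("pics/loose.png",np.vstack([im1,im2]))
cv2.imwrite("pics/trays.png",z(70,140,380,280,2.58))
E
```

```text
bolt_a [  4   6  32  22 349] [ 92.9914 269.2006] [0.3711 0.3437 0.011 ]
nut_a [  2   4  18  16 200] [155.745 253.625] [0.41   0.1807 0.011 ]
cleat [  5   3  27  20 408] [221.6814 240.3971] [0.4431 0.0069 0.011 ]
bolt_b [  4   5  32  16 342] [291.7515 247.7865] [ 0.4221 -0.1785  0.011 ]
nut_b [  4   3  18  17 208] [347.4087 265.2115] [ 0.3757 -0.3229  0.011 ]
tray [  79  148   89   59 3765] ((123.31906127929688, 176.39495849609375), (85.6453857421875, 55.39191818237305), 3.5763344764709473) [[0.6132 0.2682 0.04  ]] [[0.546722685442791, 0.38166763900148176], [0.6985514797386319, 0.3842292676255863], [0.6812696204683297, 0.15182215697787768], [0.5304553198734244, 0.15575340821552955]]
tray [ 188  153   76   61 3098] ((223.17135620117188, 182.6723175048828), (75.5748519897461, 55.44438171386719), 5.355824947357178) [[0.5936 0.0016 0.04  ]] [[0.529910557584275, 0.10680340348553741], [0.6804049345733001, 0.09681544852057272], [0.6587491305730324, -0.10606793293155437], [0.5094954204205582, -0.09049906903421973]]
tray [ 283  152   89   60 3327] ((326.8970642089844, 181.50709533691406), (55.55768585205078, 85.17698669433594), 86.05481719970703) [[ 0.5942 -0.2738  0.04  ]] [[0.6634789000963346, -0.1575671306215407], [0.6776658144539158, -0.38701080400945265], [0.5266446297793237, -0.38710774548278143], [0.5131786802440431, -0.1640723072567698]]Traceback (most recent call last):
  File "<stdin>", line 17, in <module>
    return _nx.concatenate(arrs, 1, dtype=dtype, casting=casting)
           ~~~~~~~~~~~~~~~^^^^^^^^^^^^^^^^^^^^^^^^^^^^^^^^^^^^^^^
ValueError: all the input array dimensions except for the concatenation axis must match exactly, but along dimension 0, the array at index 0 has size 234 and the array at index 2 has size 216
```

View pics/loose.png

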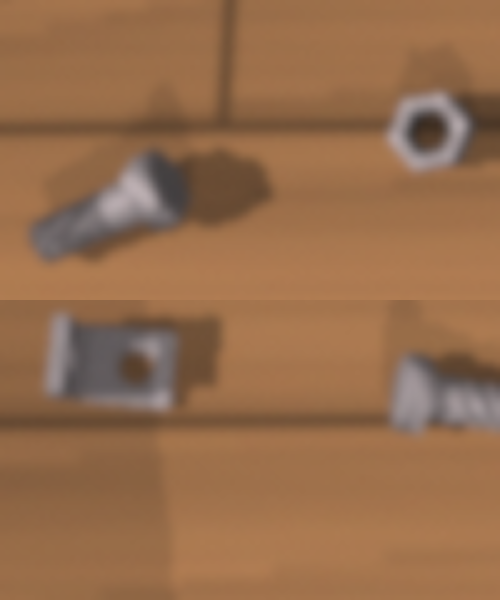

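Crop as seen, at 5x from origins (70,228) and (200,228):
- bolt_a: head at about (101,265), tip at about (78,276).
- nut_a: centre at (156,254), corners pointing left and right.
- cleat: upright leg on the left at col 212.
- bolt_b: head on the left at col 281.

Next I'll fit the model silhouettes to get poses.

```bash
cat > fit.py <<'E'
from vis import *
from scipy.optimize import minimize
def box(x0,x1,y0,y1,z0,z1): return np.array([[x,y,z] for x in(x0,x1) for y in(y0,y1) for z in(z0,z1)])
a=np.arange(6)*np.pi/3; t=np.linspace(0,2*np.pi,24,False)
def prism(r,an,x0,x1): return np.array([[x,r*np.cos(k),r*np.sin(k)] for x in(x0,x1) for k in an])
s=np.array([[np.cos(.1),0,np.sin(.1)],[0,1,0],[-np.sin(.1),0,np.cos(.1)]])
bolt=[p@s.T+[0,0,.016] for p in(prism(.0208,a,-.031,-.016),prism(.012,t,-.016,.044))]
nut=[prism(.0208,a,0,.0215)[:,[1,2,0]]]
cleat=[box(-.03,.03,-.02,.02,0,.008),box(-.03,-.022,-.02,.02,0,.06)]
tray=[box(-.075,.075,-.11,.11,0,.04)]
def place(p,q): c,n=np.cos(q[2]),np.sin(q[2]); return p@np.array([[c,-n,0],[n,c,0],[0,0,1]]).T+[q[0],q[1],0]
K=8
def render(c,parts,q,bb):
    m=np.zeros(((bb[3]-bb[1])*K,(bb[2]-bb[0])*K),np.uint8)
    for p in parts:
        h=cv2.convexHull(((w2p(c,place(p,q))+.5-bb[:2])*K-.5).round().astype(np.int32)); cv2.fillConvexPoly(m,h,255)
    return cv2.blur(m,(K,K)).astype(float)/255
def fit(c,parts,mask,q0,bb):
    f=lambda q:((render(c,parts,q,bb)-mask)**2).mean()
    best=None
    for dy in(-.25,0,.25):
        r=minimize(f,np.array(q0)+[0,0,dy],method="Nelder-Mead",options=dict(initial_simplex=np.array(q0)+[0,0,dy]+np.array([[0,0,0],[.006,0,0],[0,.006,0],[0,0,.15]]),xatol=1e-4,fatol=1e-6))
        if best is None or r.fun<best.fun: best=r
    return best.x,best.fun/mask.mean()
def up(m,bb): return cv2.resize(m[bb[1]:bb[3],bb[0]:bb[2]].astype(np.float32),None,fx=K,fy=K,interpolation=cv2.INTER_LINEAR)
E
cat > runfit.py <<'E'
from fit import *
c=dict(np.load("top0.npz")); F=c["frame"][:,:,::-1].copy(); hsv=cv2.cvtColor(F,cv2.COLOR_BGR2HSV)
soft=np.clip((110-hsv[:,:,1].astype(float))/50,0,1)
L=dict(bolt_a=(bolt,(72,252,112,284),(78,276),(101,265)),nut_a=(nut,(145,242,170,266),(165,254),(148,254)),cleat_a=(cleat,(204,228,242,254),(235,240),(212,240)),
 bolt_b=(bolt,(274,234,316,260),(309,249),(282,247)),nut_b=(nut,(335,254,362,278),(357,266),(340,266)))
R={}
for n,(P,bb,tip,hd) in L.items():
    A,B=p2w(c,[tip,hd],.012); y=np.arctan2(*(A-B)[[1,0]]); m=(A+B)/2
    R[n],e=fit(c,P,up(soft,bb),[m[0],m[1],y],bb); print(n,R[n],np.degrees(R[n][2]),round(e,3))
g=cv2.inRange(hsv,(60,60,20),(90,255,255))
for n,bb,y0 in(("bolt_tray",(70,138,174,218),.2),("cleat_tray",(172,143,272,222),.0),("nut_tray",(274,143,378,220),0)):
    m=np.zeros_like(g); m[bb[1]:bb[3],bb[0]:bb[2]]=g[bb[1]:bb[3],bb[0]:bb[2]]
    k,l,s,_=cv2.connectedComponentsWithStats(m); m=np.isin(l,[i for i in range(1,k) if s[i,4]>15]); pts=np.argwhere(m)[:,::-1].astype(np.int32)
    h=cv2.convexHull(pts); M=np.zeros_like(g); cv2.fillConvexPoly(M,h,1)
    q0=p2w(c,[pts.mean(0)],.04)[0]; R[n],e=fit(c,tray,up(M,bb),[q0[0],q0[1],0],bb); print(n,R[n],np.degrees(R[n][2]),round(e,3))
np.savez("poses.npz",**R)
def draw(c,F,k,r):
    V=cv2.resize(F,None,fx=k,fy=k,interpolation=cv2.INTER_CUBIC)
    for n,q in R.items():
        P=L[n][0] if n in L else tray
        for p in P: cv2.polylines(V,[cv2.convexHull(((w2p(c,place(p,q))+.5)*k-.5).round().astype(np.int32))],True,(0,255,255),1)
    return V[r[1]*k:r[3]*k,r[0]*k:r[2]*k]
cv2.imwrite("pics/ov.png",np.vstack([draw(c,F,4,(75,140,275,214)),draw(c,F,4,(75,226,275,290))]))
cv2.imwrite("pics/ov2.png",draw(c,F,6,(270,145,375,240)))
cs=dict(np.load("scene0.npz")); cv2.imwrite("pics/ovs.png",draw(cs,cs["frame"][:,:,::-1].copy(),2,(160,130,460,340)))
E
python3 runfit.py
```

```text
bolt_a [0.3713 0.3421 1.9868] 113.832730820499 0.039
nut_a [ 0.4099  0.1809 -1.3616] -78.01170470524374 0.127
cleat_a [ 0.4429  0.0042 -1.6733] -95.87201292268742 0.073
bolt_b [ 0.4224 -0.1755 -1.7333] -99.31101170575056 0.027
nut_b [ 0.3761 -0.3231 -1.2597] -72.17651031013449 0.153
bolt_tray [ 0.6173  0.271  -0.0721] -4.130625943395063 0.025
cleat_tray [ 0.5983  0.0081 -0.1119] -6.4086877985213695 0.041
nut_tray [ 0.5982 -0.2746  0.0608] 3.4861723888331793 0.012
```

View pics/ov.png

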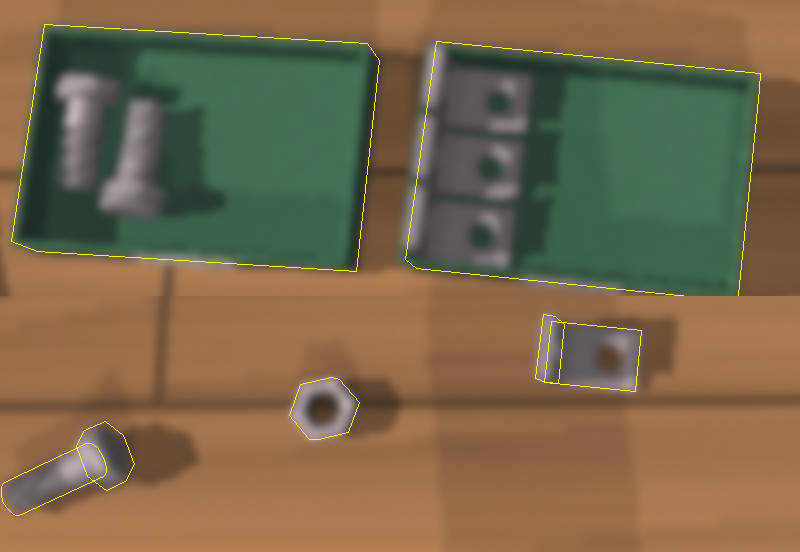

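View pics/ovs.png

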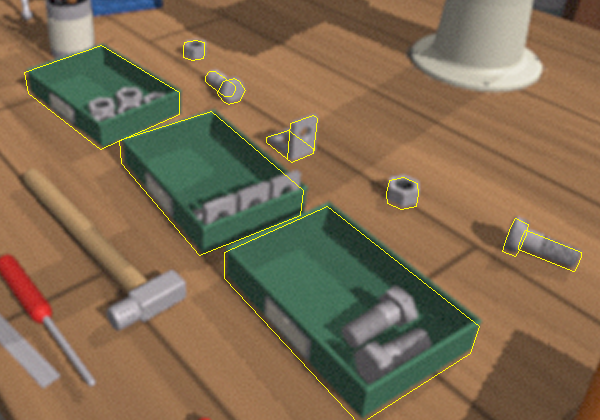

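Both overlays agree with the fits in both views, to about 2-3 mm. The holes bias the nut yaw fits, so I'll refit those with the holes filled, and also search for bolt placings where the opening fingers clear everything.

```bash
python3 - <<'E'
from fit import *
c=dict(np.load("top0.npz")); F=c["frame"][:,:,::-1].copy(); hsv=cv2.cvtColor(F,cv2.COLOR_BGR2HSV)
R=dict(np.load("poses.npz"))
soft=np.clip((110-hsv[:,:,1].astype(float))/50,0,1)
for n,bb in(("nut_a",(145,242,170,266)),("nut_b",(335,254,362,278))):
    s=soft.copy(); u=w2p(c,[*R[n][:2],.0215])[0]; cv2.circle(s,tuple(u.round().astype(int)),5,1.,-1)
    m=up(s,bb); R[n]
    b=min((fit(c,nut,m,[R[n][0],R[n][1],y],bb) for y in(-.2,.3)),key=lambda r:r[1]); R[n]=b[0]; print(n,b[0],np.degrees(b[0][2])%60,b[1])
    f=[((render(c,nut,[*b[0][:2],np.radians(d)],bb)-m)**2).mean()/m.mean() for d in range(0,60,6)]; print(np.round(f,4))
np.savez("poses.npz",**R)
# packing in bolt tray frame (mm): bolt rects & finger sweep
from scipy.optimize import differential_evolution as DE
def samp(x0,x1,y0,y1,n=20,m=10): X,Y=np.meshgrid(np.linspace(x0,x1,n),np.linspace(y0,y1,m)); return np.c_[X.ravel(),Y.ravel()]
H=samp(-31,-16,-21,21,5,12); S=samp(-16,44,-12,12,20,8)
def tf(p,q): a=q[2]; return p@np.array([[np.cos(a),np.sin(a)],[-np.sin(a),np.cos(a)]])+q[:2]
wall=lambda p:min((72-abs(p[:,0])).min(),(p[:,1]+107).min(),(15-p[:,1]).min())
from scipy.spatial import cKDTree as KD
def cost(v):
    q1,q2=v[:3],v[3:6]; cl=[]
    B=[tf(np.r_[H,S],q) for q in(q1,q2)]
    W=[tf(samp(s-11,s+11,-57,57,6,30),q) for q,s in((q1,v[6]),(q2,v[7]))]
    cl=[wall(B[0]),wall(B[1]),wall(W[0]),wall(W[1])]
    k=KD(B[0]); cl+=[k.query(B[1])[0].min()-2,k.query(W[1])[0].min()-2]
    return -min(cl)
for smax in(0,12,25):
    r=DE(cost,[(-60,60),(-95,5),(-3.2,3.2)]*2+[(-4,smax)]*2,popsize=20,maxiter=250,seed=1,tol=1e-6); print(smax,r.x,-r.fun)
E
```

```text
nut_a [ 0.4099  0.1809 -0.2939] 43.15809647372136 0.038935628956292614
[0.0625 0.0707 0.0719 0.0713 0.0664 0.0566 0.0451 0.0431 0.0486 0.056 ]
nut_b [ 0.3759 -0.3228 -0.2457] 45.92448973893041 0.05111867146621503
[0.0669 0.0789 0.0852 0.0879 0.0834 0.0784 0.0662 0.0575 0.0573 0.06  ]
0 [ 27.1926 -50.8502   0.683  -30.7056 -42.3863   0.4782  -3.3353  -2.713 ] 2.888331697193337
12 [ 17.5633 -32.8568   2.2395 -26.978  -54.9636  -2.4575   0.766   -3.9617] 3.285363005098077
25 [ 18.5705 -33.184    2.2716 -31.7883 -67.9339   0.6957   0.1776  23.3764] 2.884780928335573
```

```bash
cat > pack.py <<'E'
from vis import *
from scipy.optimize import differential_evolution as DE
from scipy.spatial import cKDTree as KD
c=dict(np.load("top0.npz")); q=np.load("poses.npz")["bolt_tray"]
def pt(u,v,z):
    p=p2w(c,[[75+u/4-.4,140+v/4-.4]],z)[0,:2]-q[:2]; a=q[2]; return np.array([[np.cos(a),np.sin(a)],[-np.sin(a),np.cos(a)]])@p*1000
for n,u,v,z in(("near tip",148,100,.022),("near tip R",164,103,.015),("near head R",165,186,.021),("near head bot",130,216,.021),("far head top",85,73,.021),("far head R",117,88,.021)): print(n,pt(u,v,z))
def samp(x0,x1,y0,y1,n=20,m=10): X,Y=np.meshgrid(np.linspace(x0,x1,n),np.linspace(y0,y1,m)); return np.c_[X.ravel(),Y.ravel()]
H=samp(-31,-16,-21,21,5,12); S=samp(-16,44,-12,12,20,8)
def tf(p,q): a=q[2]; return p@np.array([[np.cos(a),np.sin(a)],[-np.sin(a),np.cos(a)]])+q[:2]
def wall(p): return min((72-abs(p[:,0])).min(),(p[:,1]+107).min())
fl=lambda p:(15-p[:,1]).min()
def run(name,push,fix,smax=15):
    F=KD(fix) 
    ob=lambda p: F.query(p)[0].min()-1 if len(fix)>1 else fl(p)
    def cost(v):
        B=[tf(np.r_[H,S],v[:3]),tf(np.r_[H,S],v[3:6])]
        W=[tf(samp(s-11,s+11,-57,57,6,30),q) for q,s in((v[:3],v[6]),(v[3:6],v[7]))]
        k=KD(B[0]); cl=[wall(B[0])+(3 if push else 0),wall(B[1]),fl(B[0]),fl(B[1]),wall(W[1]),ob(W[1]),k.query(B[1])[0].min()-2,k.query(W[1])[0].min()-2]
        if not push: cl+=[wall(W[0]),ob(W[0])]
        return -min(cl)
    r=min((DE(cost,[(-60,60),(-95,5),(-3.2,3.2)]*2+[(-4,smax)]*2,popsize=12,maxiter=200,seed=s,tol=1e-6) for s in(1,2)),key=lambda r:r.fun); print(name,r.x,-r.fun,flush=True)
if __name__=="__main__":
    run("push",True,np.zeros((1,2)))
    fix=np.r_[samp(-45,-15,15,57,10,14),samp(-15,40,24,57,20,10),samp(20,60,55,100,12,12)]
    run("L",False,fix)
E
timeout 550 python3 pack.py
```

```text
near tip [30.6496 39.5938]
near tip R [30.8994 31.0929]
near head R [-28.0203  20.4498]
near head bot [-50.0012  41.2866]
far head top [47.1785 85.7593]
far head R [37.9854 62.3442]
push [ 45.5615 -65.1964   1.4219 -23.658  -38.2849  -0.7247  11.9502  11.6388] 11.031075776224952
L [ 25.8866 -26.5786   2.4781 -28.1469 -64.8505   0.8092   2.937   14.3289] 4.656224519529104
```

```bash
timeout 570 python3 - <<'E'
from pack import *
fix=np.r_[samp(-52,-22,17,57,10,14),samp(-22,36,27,57,20,10),samp(-20,52,58,100,15,12)]
run("L2",False,fix,18)
run("L2",False,fix,8)
E
```

```text
near tip [30.6496 39.5938]
near tip R [30.8994 31.0929]
near head R [-28.0203  20.4498]
near head bot [-50.0012  41.2866]
far head top [47.1785 85.7593]
far head R [37.9854 62.3442]
L2 [-31.0581 -29.1248   0.7766  25.3368 -63.0763   2.3552  11.7017  14.4624] 0.39701356020480927
L2 [ 28.2868 -21.4451   2.6535 -35.8881 -45.487    0.      -0.7543  -1.1121] 4.5128417151134705
```

Direct placing leaves about 4.5 mm of finger clearance, which I'll accept, re-measuring after bolt 1. First I need to know how far the shut fingertips reach, so I'll do a gentle touch test on the bare bench. Then I'll move the first nut.

```bash
cat > rob.py <<'E'
from cell import manip, eoat, status, imaging
import numpy as np, cv2
np.set_printoptions(precision=4,suppress=True)
P=dict(np.load("poses.npz"))
def R(phi):
    c,s=np.cos(phi),np.sin(phi); return np.array([[-s,c,0],[c,s,0],[0,0,-1.]])
def best(pos,phi):
    """closing angle phi or phi+180: the one with the smaller wrist turn that is reachable"""
    o=np.array(status.get_obs()["joint_pos"]); L=[]
    for k in(0,np.pi):
        q=manip.ik(pos,R(phi+k))
        if q is not None: L.append((abs(np.array(q)-o).max(),phi+k))
    return min(L)[1]
def st(t):
    o=status.get_obs(); print(t,"t%.1f"%o["clock"],o["tool_pos"],"F",o["wrist_force"],"w%.3f f%.0f"%(o["gripper_width"],o["gripper_force"]),flush=True); return o
def intray(tray,x,y,yaw):
    q=P[tray]; c,s=np.cos(q[2]),np.sin(q[2]); return np.array([q[0]+c*x-s*y,q[1]+s*x+c*y]),yaw+q[2]
def pick(xy,phi,z,up=.16):
    phi=best([*xy,up],phi); manip.goto([*xy,up],R(phi)); manip.move_straight([*xy,z+.03],max_speed=.2); manip.move_straight([*xy,z],max_speed=.08)
    eoat.clamp(); st("clamped"); manip.move_straight([*xy,up],max_speed=.15); return st("lifted")
def put(xy,phi,z,up=.16):
    phi=best([*xy,up],phi); manip.goto([*xy,up],R(phi)); manip.move_straight([*xy,z+.03],max_speed=.2); manip.move_straight([*xy,z],max_speed=.05); st("down")
    eoat.release(); st("released"); manip.move_straight([*xy,up],max_speed=.15)
def snap(n):
    c=imaging.camera(n); t=status.get_obs()["clock"]; np.savez(f"{n}_last.npz",**c); return c
E
python3 - <<'E'
from rob import *
p=[.40,-.42]; phi=best([*p,.15],np.pi/2); manip.goto([*p,.15],R(phi)); eoat.clamp(); manip.move_straight([*p,.042]); o=st("shut"); f0=o["wrist_force"][2]
z=.042
while z>.024:
    z-=.001; manip.move_straight([*p,z],max_speed=.03); f=status.get_obs()["wrist_force"][2]
    if abs(f-f0)>6: break
st("touch z=%.3f"%z); manip.move_straight([*p,.12]); eoat.release(); st("")
E
```

```text
shut t2.8 [ 0.4005 -0.4208  0.043 ] F [ 0.3416 -0.3892  0.3633] w0.002 f0
touch z=0.024 t7.3 [ 0.4001 -0.4202  0.0251] F [-2.1187  2.6249  8.6647] w-0.003 f4
 t8.9 [ 0.4    -0.42    0.1201] F [ 0.1882  0.3444 -0.812 ] w1.001 f0
```

The shut fingertips touch at TCP z≈0.025, as stated. Now the two nuts.

```bash
python3 - <<'E'
from rob import *
for n,x,y in(("nut_b",0,-.070),("nut_a",0,-.012)):
    q=P[n]; xy,a=intray("nut_tray",x,y,0)
    # flats' normals: yaw+90+60k; take the one nearest the radial-free direction x
    phi=min((q[2]+np.pi/2+k*np.pi/3 for k in range(-3,3)),key=lambda f:abs(np.sin(f)))
    print(n,q,np.degrees(phi),xy)
    o=pick(q[:2],phi,.028)
    if o["gripper_width"]<.2: print("MISSED"); break
    put(xy,a,.032)
c=snap("top"); 
cv2.imwrite("pics/n1.png",cv2.resize(c["frame"][140:290,70:380,::-1],None,fx=2.5,fy=2.5,interpolation=cv2.INTER_CUBIC)); st("end")
E
```

```text
nut_b [ 0.3759 -0.3228 -0.2457] 195.9244897389304 [ 0.6025 -0.3445]
clamped t11.8 [ 0.3763 -0.3234  0.0287] F [ 0.1593 -0.4803  4.3274] w0.406 f61
lifted t12.9 [ 0.3754 -0.322   0.1587] F [ 0.239  -0.3662 -0.2912] w0.406 f60
down t15.2 [ 0.6023 -0.3442  0.0317] F [-0.3234  0.9313  0.9783] w0.408 f60
released t15.7 [ 0.6025 -0.3445  0.032 ] F [-0.037   0.9683 -0.1168] w1.000 f0
nut_a [ 0.4099  0.1809 -0.2939] 193.15809647372134 [ 0.599  -0.2866]
clamped t20.6 [0.4105 0.1809 0.0285] F [-0.396   0.3228  5.7024] w0.406 f60
lifted t21.6 [0.409  0.1807 0.1589] F [ 0.2111 -0.011  -1.7625] w0.404 f60
down t24.8 [ 0.5988 -0.2864  0.0316] F [-0.0657  0.0421 -0.2363] w0.402 f60
released t25.4 [ 0.599  -0.2866  0.032 ] F [ 0.0136 -0.4987 -0.3361] w1.002 f0
end t26.4 [ 0.5981 -0.286   0.1582] F [0.0333 0.4142 0.7698] w1.000 f0
```

View pics/n1.png

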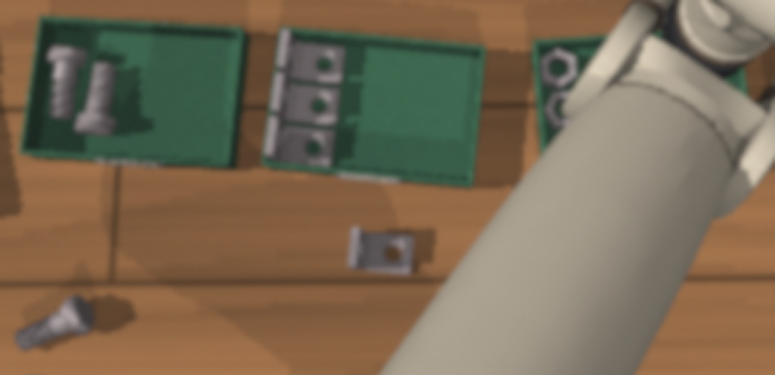

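The tray holding the nuts is partly hidden by the arm, so I'll check it later. The cleat goes next, keeping its orientation to match its kind. After that comes bolt_a, laid diagonally in the bolt tray, and then another look.

```bash
cat >> rob.py <<'E'
def move_obj(n,tray,g,gz,place):
    """grip piece n at local (g,0), closing along local x (cleat) or y (bolt); place=(x,y,yaw) of its origin in the tray frame"""
    q=P[n]; xy,yaw=intray(tray,*place); off=0 if n[0]=="c" else np.pi/2
    G=lambda p,a: np.array(p)+g*np.array([np.cos(a),np.sin(a)])
    o=np.array(status.get_obs()["joint_pos"]); best_=None
    for k in(0,np.pi):
        a,b=manip.ik([*G(q[:2],q[2]),.16],R(q[2]+off+k)),manip.ik([*G(xy,yaw),.16],R(yaw+off+k))
        if a is None or b is None: continue
        s=max(abs(np.array(a)-o).max(),abs(np.array(b)-a).max())
        if best_ is None or s<best_[0]: best_=(s,k)
    k=best_[1]; global best; best=lambda pos,phi:phi
    o=pick(G(q[:2],q[2]),q[2]+off+k,gz)
    if o["gripper_width"]<.04: print("MISSED"); return
    put(G(xy,yaw),yaw+off+k,gz+.004)
E
python3 - <<'E'
from rob import *
move_obj("cleat_a","cleat_tray",-.026,.051,(0,-.051,-np.pi/2))
move_obj("bolt_a","bolt_tray",0,.028,(.0283,-.0215,2.6535))
manip.goto([.45,-.12,.2],R(np.pi/2))
c=snap("top"); s=snap("scene"); f=lambda c,b:cv2.resize(c["frame"][b[1]:b[3],b[0]:b[2],::-1],None,fx=2.5,fy=2.5,interpolation=cv2.INTER_CUBIC)
cv2.imwrite("pics/n2.png",np.vstack([f(c,(70,140,380,240)),f(s,(160,130,470,260))])); st("end")
E
```

```text
clamped t29.5 [0.4459 0.03   0.0512] F [-0.7619 -0.9436  1.7161] w0.082 f59
lifted t30.4 [0.4446 0.0303 0.1587] F [-0.4547  0.4476 -3.1919] w0.085 f58
down t32.3 [ 0.5955 -0.0168  0.0546] F [-0.2888 -0.3568 -2.8981] w0.088 f58
released t33.0 [ 0.5955 -0.0168  0.055 ] F [0.542  0.1828 0.2123] w0.999 f0
clamped t37.2 [0.3714 0.3422 0.0283] F [-1.7956 -0.7673  3.1208] w0.257 f59
lifted t38.3 [0.3704 0.3416 0.1587] F [ 0.2208 -0.1499 -3.4402] w0.259 f59
down t40.8 [0.644  0.2475 0.0317] F [-0.0545 -0.3739 -2.1784] w0.253 f59
released t41.4 [0.6441 0.2475 0.0321] F [-0.3244 -0.5142 -0.5983] w1.003 f0
end t44.0 [ 0.4505 -0.1196  0.2   ] F [-0.0625 -0.9078  0.1998] w0.999 f0
```

View pics/n2.png

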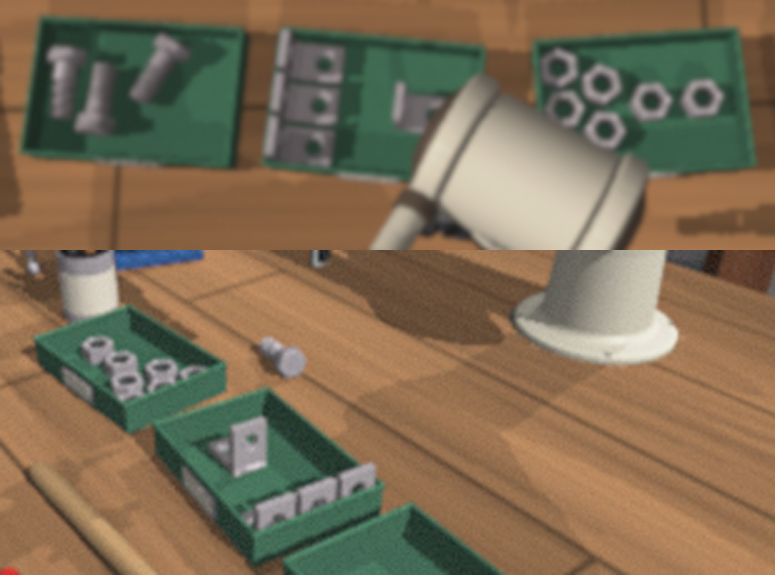

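In the trays, the nuts lie flat in line at about (330,180) and (350,179), and the cleat stands upright. Bolt_a lies with its head at px (138,159) and its tip at (127,178). I'll fit bolt_a where it lies and replan bolt_b around it.

```bash
sed -i 's/^for n,u,v,z/if 0:\n  for n,u,v,z/' pack.py; timeout 500 python3 - <<'E'
from fit import *
import pack
from pack import samp,tf,wall,fl,H,S,KD,DE
c=dict(np.load("top_last.npz")); q=np.load("poses.npz")["bolt_tray"]; hsv=cv2.cvtColor(c["frame"],cv2.COLOR_RGB2HSV)
bb=(119,150,152,188); soft=np.clip((110-hsv[:,:,1].astype(float))/50,0,1)
A,B=p2w(c,[(127,178),(138,159)],.018); y=np.arctan2(*(A-B)[[1,0]]); m=B*.6+A*.4
b,e=fit(c,[p+[0,0,.003] for p in bolt],up(soft,bb),[m[0],m[1],y],bb)
d=b[:2]-q[:2]; a=q[2]; b1=np.r_[np.array([[np.cos(a),np.sin(a)],[-np.sin(a),np.cos(a)]])@d*1000,b[2]-a]
print("bolt_a in tray",b1,np.degrees(b1[2]),e)
fix=KD(np.r_[samp(-52,-22,16,57,10,14),samp(-22,36,25,57,20,10),samp(-20,52,56,100,15,12)])
k=KD(tf(np.r_[H,S],b1))
def cost(v):
    Bq=tf(np.r_[H,S],v[:3]); W=tf(samp(v[3]-11,v[3]+11,-57,57,8,40),v[:3])
    return -min(wall(Bq),fl(Bq),wall(W),fix.query(W)[0].min()-1,k.query(Bq)[0].min()-1,k.query(W)[0].min()-1)
for s in(1,2,3):
    r=DE(cost,[(-60,60),(-95,5),(-3.2,3.2),(-4,12)],seed=s,popsize=25,maxiter=200,tol=1e-7); print(r.x,np.degrees(r.x[2]),-r.fun)
E
```

```text
bolt_a in tray [ 31.514  -20.5242   2.5635] 146.87967289514202 0.2614287279756159
[-23.0591 -62.8758   0.8442  12.    ] 48.36646119868122 7.002883068651997
[-14.4597 -56.3257  -2.2589  -4.    ] -129.42780167044106 9.066274089277
[-23.0591 -62.8758   0.8442  12.    ] 48.366461941717894 7.0028828537657635
```

Bolt_a is within 3 mm of where I planned it. Bolt_b gets 7 mm clearance if gripped 12 mm up the shank.

```bash
python3 - <<'E'
from rob import *
move_obj("bolt_b","bolt_tray",.012,.028,(-.0231,-.0629,.8442))
manip.goto([.35,-.40,.25],R(np.pi/2))
c=snap("top"); s=snap("scene"); f=lambda c,b:cv2.resize(c["frame"][b[1]:b[3],b[0]:b[2],::-1],None,fx=2.5,fy=2.5,interpolation=cv2.INTER_CUBIC)
cv2.imwrite("pics/n3.png",np.vstack([f(c,(70,100,380,215)),f(s,(160,215,470,335))])); st("end")
E
```

```text
clamped t47.2 [ 0.4206 -0.1875  0.0284] F [-2.2046  0.0595  5.3313] w0.260 f58
lifted t48.3 [ 0.4197 -0.1867  0.1587] F [-0.042   0.9971 -3.7337] w0.255 f59
down t51.3 [0.5983 0.2183 0.0317] F [-0.0775 -0.2431 -3.2618] w0.257 f59
released t51.9 [0.5984 0.2183 0.032 ] F [-0.3844  0.6603  0.1251] w1.000 f0
end t55.4 [ 0.3505 -0.3995  0.2499] F [-0.1545 -0.3953 -0.2088] w0.998 f0
```

View pics/n3.png

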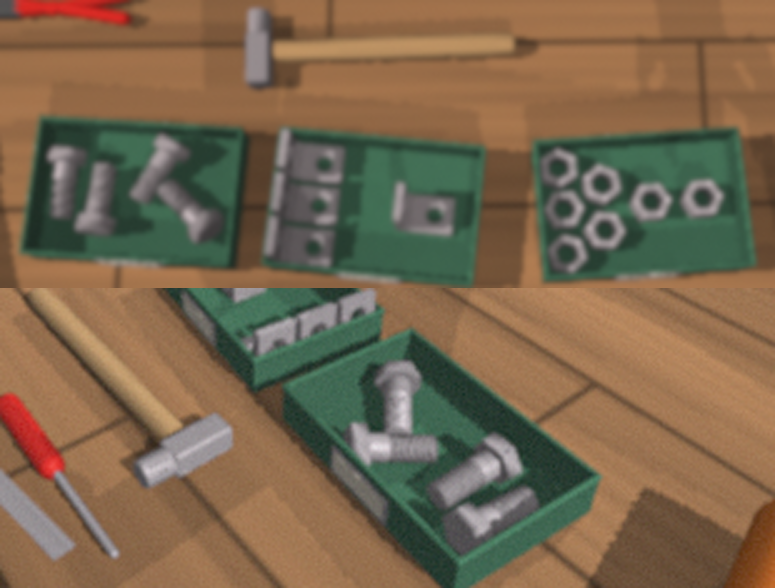

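The nuts and cleat are right. In the bolt tray, bolt_b's tip at about px (136,174) comes close to bolt_a's shank, so I'll zoom in to make sure it isn't resting on it.

```bash
python3 - <<'E'
from fit import *
from pack import H,S,tf,KD
c=dict(np.load("top_last.npz")); s=dict(np.load("scene_last.npz")); q=np.load("poses.npz")["bolt_tray"]
def world(t): a=q[2]; return np.r_[q[:2]+np.array([[np.cos(a),-np.sin(a)],[np.sin(a),np.cos(a)]])@np.array(t[:2]),t[2]+a]
T=[world((.0300,-.0205,2.60)),world((-.0231,-.0629,.8442))]
print(KD(tf(np.r_[H,S],[30,-20.5,2.6])).query(tf(np.r_[H,S],[-23.1,-62.9,.844]))[0].min())
def crop(c,r,k,d):
    V=cv2.resize(c["frame"][:,:,::-1].copy(),None,fx=k,fy=k,interpolation=cv2.INTER_CUBIC)
    if d:
      for t in T:
        for p in bolt: cv2.polylines(V,[cv2.convexHull(((w2p(c,place(p+[0,0,.003],t))+.5)*k-.5).round().astype(np.int32))],True,(0,255,255),1)
    return V[r[1]*k:r[3]*k,r[0]*k:r[2]*k]
cv2.imwrite("pics/z.png",np.vstack([np.hstack([crop(c,(112,148,168,203),7,d) for d in(0,1)])[:300],np.hstack([crop(s,(290,240,346,282),7,d) for d in(0,1)])]))
E
```

```text
6.30882585913425
```

View pics/z.png

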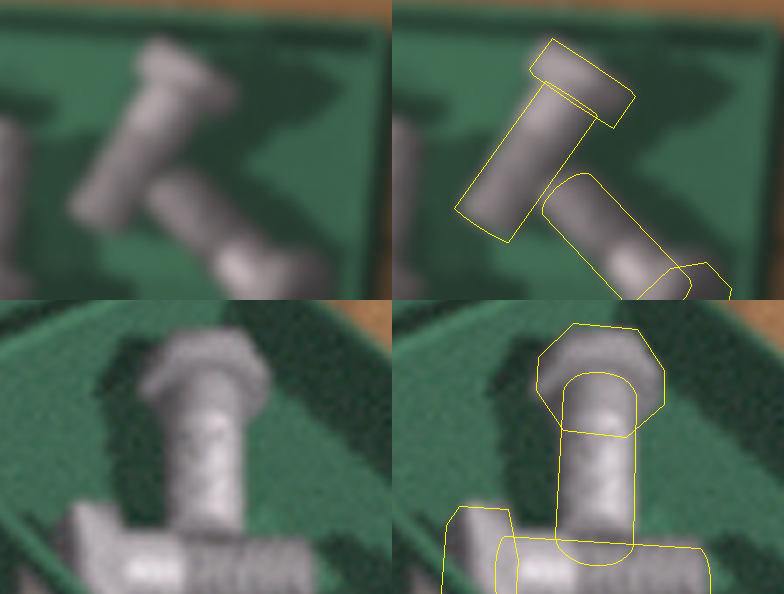

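The outlines drawn with the bolts on the tray floor match in both views, and green shows between the two bolts (gap of about 5 mm). Neither rests on the other, so I'm handing in.

```bash
python3 -c "
from cell import manip
print(manip.job_done())"
```

```text
the job is handed in; nothing more can be done
None
```

I handed the job in at about 56 s: both bolts, both nuts and the cleat lie on the floors of their own trays, not tipped or piled by the last pictures, and I left the hammer and the tin of files alone.

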